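# Slide the sample tray under the reading bridge

## Robot

A 6-joint arm with a two-finger parallel gripper is mounted at the origin on a cart in front of the work surface, level with it; the furniture and walls round the work are solid. World frame = base frame: x ahead of the robot, y to its left, z up, the work surface at z = 0. Lengths are in m, angles in rad, forces in N, time in s.
With the tool pointing down it reaches from about 0.35 to 0.85 m from the base axis. Payload 8.1 kg.
Tool frame: the origin (TCP) lies at the centre of the arm's flange, where the gripper is bolted on; the fingertips stand 186 mm ahead of it and the grasp point (between the pads) lies 167 mm ahead of it (robot.grasp_offset is the distance from the TCP to the grasp point, in m); z points along the fingers, y is the line along which they close (so a half turn about z gives the same grasp; the last joint's range is limited). The gripper opens to 93 mm and grips with 3 to 60 N. Pads are 15 mm wide; open, the fingers measure 128 mm over their backs; the gripper's body (75 mm by 188 mm) begins 65 mm behind the grasp point.
Start: joints at [-1.334, 0.13, 1.488, -0, 1.523, -0.085], TCP at [0.19, -0.569, 0.405] pointing down, gripper open.
Joint ranges: [-2.96, 2.96], [-0.89, 2.26], [0.02, 2.5], [-1.34, 4.48], [0, 2.73], [-2.66, 2.66]. Speed limits (rad/s): [2.39, 2.39, 2.79, 3.14, 3.14, 3.14].

## Interface

Orientations are given as a rotation vector (axis times angle).
In Python, from plant import robot gives the robot as it stands.
- The arm moves only by the tool drive_tool, never from a script. Its argument "moves" is one flat list of numbers, 7 for each row, row after row: the finger opening in mm, from 0 to 93, then the shift along the tool's x, y, z in mm, then the turn, a rotation vector about the tool's x, y, z in degrees. A call has 1 to 8 rows; each row shifts and turns the commanded pose from where the row before left it, along the tool's axes as they then stand; what a row does not reach is not made up. A row lasts 1/10 s, in which the tool goes at most 50 mm and 8.59 degrees, less where a joint would pass 70% of its speed; a pose out of reach is approached as far as the arm can. A call is refused whole if a number of a shift passes 50 or a number of a turn 8.59, either way. A call with a gripper value outside its range is refused whole. The fingers move at their own pace and stop on an object; "grip_force" is the grip in N (left out, the last holds). Time passes only in rows, so rows that do not move let the fingers close. It gives the time, the measured TCP pose, the force, the opening and the grip force at its end, in the units of the state.
- robot.read_state(): the state, without advancing time (a new reading comes with each control period).
- robot.read_camera(name): name is "scene" or "side" or "wrist"; returns a dict with "color" (400x640x3 uint8, red, green, blue), "depth" (400x640 float32, m along the optical axis (not along the pixel's ray), 0 where there is no reading), "mtx" (3x3 intrinsics, pixels), "dist_coeffs" ([k1, k2, p1, p2, k3] as OpenCV has them; the pictures are not rectified), "R" (3x3) and "t" (3): a world point X has camera coordinates R X + t. Camera axes: x right, y down, z forward; pixel columns grow to the right and rows downward; lengths in m; the calibration is good to about 2 mm. A picture is of the moment at which its call begins.
- robot.close_job(): hands the job in; it is judged then, once.
The state is a dict: "t": time; "q": joint angles; "dq": joint speeds; "joint_torque": joint torques, N m; "tool_pos": TCP position; "orientation": TCP orientation; "force": force on the tool from outside, world axes, zero at the start; "wrist_torque": the same for the moment, N m; "opening": finger opening in m; "gripper_force": force on a finger pad.
Only numpy, scipy, OpenCV 4.12 (cv2) and the standard library are available. Lean on these libraries where they do the work, as an engineer would, in place of code of your own. Each camera call takes 0.05 s, during which the arm holds its last target. There are 200 camera calls.

## Task

Push the white tray along the bench with the fingers, in lengthwise under the low reading bridge, until its leading short end is squarely home against the stop bar behind the bridge. Keep the tray flat on the bench all the way: do not lift, carry or tip it. Leave the other things where they stand.

Things in the scene. Friction and masses are not known exactly. Their poses are not given: they have to be found in the camera images.
- tray: Loose white moulded open tray, 76 (its x) x 126 (its y, long axis) x 22 mm high, floor 3 mm, walls about 8 mm thick, rounded corners, about 0.12 kg. Origin: centre of its underside; z up. Starts on the robot's left, long axis roughly along world y. Either short end may go in first.
- bridge: Low aluminium bridge with white beam, fixed to the bench; place and angle differ each time. Origin: on the bench under the beam's centre. x: the way the tray goes in (roughly world -y, to the robot's right); z up. Posts x -30 to +30 mm, inner faces at y -46 and +46 mm, 22 mm thick, rounded noses. Headroom 27 mm under the beam; beam y -68 to +68, top 41 mm, cover on it 47 mm; feet out to y +-86.
- bridge_mouth (a point): entry of the bridge: point on the bench midway between the posts' noses, 30 mm before the bridge's origin (its x = -30 mm); axes as the bridge's. The opening is 92 mm wide and 27 mm high.
- bridge_stop (a point): foot of the stop bar's face, on the bench behind the bridge, 58 mm past its origin (its x = +58 mm); axes as the bridge's. Stop bar and the two side rails leading to it are 14 mm high. A tray fully home has its origin 63 mm before this point and its rear end 38 mm out of the mouth.
- tape: bystander: roll of green tape lying flat, 63 mm across, 19 mm high; origin under its centre
- white_vial: bystander: small standing vial with white cap, 15 mm across, 48 mm high; origin under its centre
- beaker: bystander: small glass beaker, 57 x 63 mm, 70 mm high; origin under its centre
- pen: bystander: marker pen lying down, 131 mm long, 17 mm thick; origin under its centre
- jar: bystander: clear jar with red lid, 66 mm across, 92 mm high; origin under its centre
- dish: bystander: clear open petri dish, 55 mm across, 14 mm high; origin under its centre
- lid: bystander: clear petri lid lying flat, 58 mm across, 8 mm high; origin under its centre
- tweezers: bystander: steel tweezers lying flat, 120 mm long, 9 mm high; origin under the middle
Not all that is in view belongs to the job. There is more than one size of the tray; the job needs the largest.

How it is judged:
On the way:
1. the tray's leading end has entered beneath the beam, tray flat on the bench (x of tray in the frame of bridge between -0.075 and -0.012 m and y of tray in the frame of bridge between -0.015 and 0.015 m and height (world z) of tray below 0.005 m), for 0.1 s.
At the end, for the whole second after the job is handed in: The tray lies flat on the bench at rest under the bridge, its leading short end within 5 mm of the stop bar, its long axis within 0.07 rad (4 degrees) of the bridge's and within 15 mm of its middle (x of tray in the frame of bridge between -0.01 and 0.001 m and y of tray in the frame of bridge between -0.015 and 0.015 m and angle between the y axis of tray and the x axis of bridge, either way round below 0.07 rad and height (world z) of tray below 0.004 m and angle between tray's own z axis and vertical below 0.05 rad and linear speed of tray below 0.01 m/s); the robot touches nothing.
It fails at once if the tray is lifted more than 10 mm off the bench (height (world z) of tray above 0.01 m).
It fails at once if the tray is tipped more than 0.15 rad (angle between tray's own z axis and vertical above 0.15 rad).
It fails at once if a bystander is shifted more than 20 mm (distance of any of tape, white_vial, beaker, pen, jar, dish, lid, tweezers from where it was at the start of the episode above 0.02 m).
It also fails if it takes over 54 s, if anything falls off the work surface, if the arm or the gripper's body presses on something with over 40 N, if the wrist force passes 120 N, or if a joint passes its speed limit or range.

## Working session

There is one attempt and no reset: what is moved stays moved. The work goes in short steps, Python scripts to look and compute and a tool call to move; the robot and the scene stay as the last step left them, time stands still between calls to the robot, and variables do not carry over. Pictures are saved under pics/ and viewed, at most 10 in all, crops included, and the job is handed in when it is done.

Besides the shell and the picture viewer there is one more tool, called after "Request:" as name(argument=value, ...) on one line, values as JSON. drive_tool: Moves the arm, as the interface text tells. Its arguments: {"type":"object","properties":{"moves":{"type":"array","items":{"type":"number"}},"grip_force":{"type":"number"}},"required":["moves"]}

```bash
mkdir -p pics; ls; python3 - <<'E'
from plant import robot
import cv2,numpy as np,pickle
d={}
for n in ("scene","side"):
    c=robot.read_camera(n); d[n]=c
    cv2.imwrite(f"pics/{n}0.png",c["color"][:,:,::-1])
    print(n,c["R"].round(3).tolist(),c["t"].round(3),c["mtx"].round(1).tolist(),c["dist_coeffs"],(c["depth"]>0).mean(), (-c["R"].T@c["t"]).round(3))
pickle.dump(d,open("d0.pkl","wb"))
s=robot.read_state();print(s)
E
```

```text
pics
scene [[0.88, -0.476, 0.002], [-0.237, -0.443, -0.865], [0.412, 0.76, -0.503]] [-0.537  0.133  1.166] [[424.2, 0.0, 316.3], [0.0, 424.2, 196.1], [0.0, 0.0, 1.0]] [-0.02417736  0.          0.          0.          0.        ] 0.99575 [ 0.023 -1.083  0.702]
side [[-0.895, -0.446, -0.015], [-0.181, 0.393, -0.902], [0.408, -0.804, -0.432]] [0.486 0.165 0.677] [[369.7, 0.0, 318.2], [0.0, 369.7, 195.1], [0.0, 0.0, 1.0]] [0.02484295 0.         0.         0.         0.        ] 0.989171875 [0.188 0.696 0.448]
{'t': 0.1, 'q': array([-1.33439447e+00,  1.31052756e-01,  1.48917046e+00,  3.52947661e-05,
        1.52299577e+00, -8.53570088e-02]), 'dq': array([-0.00013074, -0.00292986, -0.00167611, -0.00074103, -0.00173644,
        0.00045344]), 'joint_torque': array([ 9.69125467e-04, -5.61340249e+01, -4.93097556e+01,  7.69661483e-02,
        2.91433081e-02, -6.00625094e-05]), 'tool_pos': array([ 0.18974472, -0.56898865,  0.4038117 ]), 'orientation': array([-3.09942167e+00, -5.02977392e-01,  1.37459750e-04]), 'force': array([ 0.69024863, -0.39734484,  0.11812085]), 'wrist_torque': array([ 0.02788586, -0.02642901,  0.02223472]), 'gripper_force': 0.0, 'opening': 0.09291867932790152}
```

View pics/scene0.png

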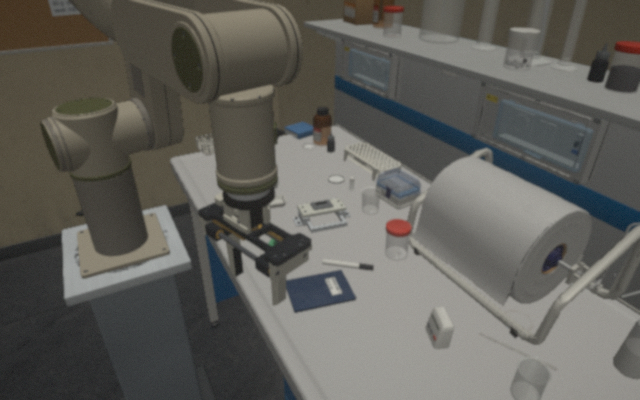

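View pics/side0.png

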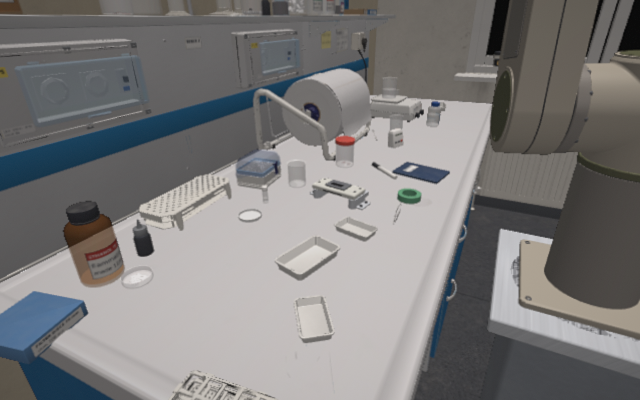

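The side view shows three trays: the largest at (308,257), others at (355,229) and (313,317). The bridge is at (340,188), with the vial at (265,193), tape at (409,196) and tweezers at (397,213). In the scene view the gripper hides the trays, and the bridge is at (321,212).

```bash
cat > h.py <<'E'
import numpy as np,cv2
def rays(c,uv):
    p=cv2.undistortPoints(np.float64(uv).reshape(-1,1,2),c["mtx"],c["dist_coeffs"])[:,0]
    return np.c_[p,np.ones(len(p))]
def plane(c,uv,z):
    r=rays(c,uv)@c["R"]; o=-c["R"].T@c["t"]
    return o+r*((z-o[2])/r[:,2])[:,None]
def cloud(c):
    v,u=np.mgrid[:400,:640]
    r=rays(c,np.c_[u.ravel(),v.ravel()])
    return ((r*c["depth"].reshape(-1,1)-c["t"])@c["R"]).reshape(400,640,3)
E
python3 - <<'E'
import pickle,cv2,numpy as np
from h import *
d=pickle.load(open("d0.pkl","rb"))
for n in d:
    c=d[n];P=cloud(c)
    wx=(P[...,0]>.25)&(P[...,0]<.9)&(P[...,1]>-.35)&(P[...,1]<.45)
    print(n,"bench z",np.median(P[wx&(abs(P[...,2])<.02)][:,2]))
    m=(wx&(P[...,2]>.006)&(P[...,2]<.12)).astype(np.uint8)
    k,l,st,ce=cv2.connectedComponentsWithStats(m)
    for i in range(1,k):
        if st[i,4]<40: continue
        q=P[l==i]; (cx,cy),(w,h),a=cv2.minAreaRect(q[:,:2].astype(np.float32)*1000)
        print(ce[i].round(),st[i,4],"c",round(cx),round(cy),"wh",round(w),round(h),round(a),"z",np.percentile(q[:,2],[50,95]).round(3))
im=d["side"]["color"][150:290,240:440,::-1]
cv2.imwrite("pics/crop0.png",cv2.resize(im,None,fx=4,fy=4,interpolation=cv2.INTER_CUBIC))
im=d["scene"]["color"][165:255,270:400,::-1]
cv2.imwrite("pics/crop1.png",cv2.resize(im,None,fx=6,fy=6,interpolation=cv2.INTER_CUBIC))
E
```

```text
scene bench z -0.00012974297475148324
[320. 134.] 712 c 800 353 wh 202 127 79 z [0.051 0.115]
[383. 180.] 2599 c 800 -8 wh 432 202 82 z [0.047 0.084]
[352. 183.] 54 c 722 -43 wh 16 14 58 z [0.031 0.047]
[279. 201.] 84 c 461 -4 wh 59 59 79 z [0.013 0.017]
[322. 213.] 953 c 546 -163 wh 104 165 79 z [0.037 0.047]
side bench z -0.0004992819093206896
[259. 170.] 1489 c 803 -112 wh 117 213 21 z [0.054 0.083]
[297. 173.] 450 c 701 -178 wh 54 58 12 z [0.047 0.067]
[188. 203.] 2226 c 860 76 wh 79 248 0 z [0.044 0.047]
[341. 191.] 860 c 548 -136 wh 158 97 11 z [0.038 0.046]
[409. 195.] 246 c 377 -220 wh 59 60 33 z [0.016 0.018]
[ 99. 256.] 2956 c 795 352 wh 132 67 23 z [0.063 0.116]
[356. 227.] 316 c 446 1 wh 57 91 78 z [0.012 0.015]
[142. 239.] 515 c 817 273 wh 32 29 21 z [0.039 0.067]
[307. 255.] 869 c 489 151 wh 127 78 75 z [0.017 0.022]
[314. 316.] 537 c 405 294 wh 55 92 37 z [0.014 0.016]
[ 77. 303.] 160 c 782 444 wh 55 11 0 z [0.026 0.028]
```

View pics/crop0.png

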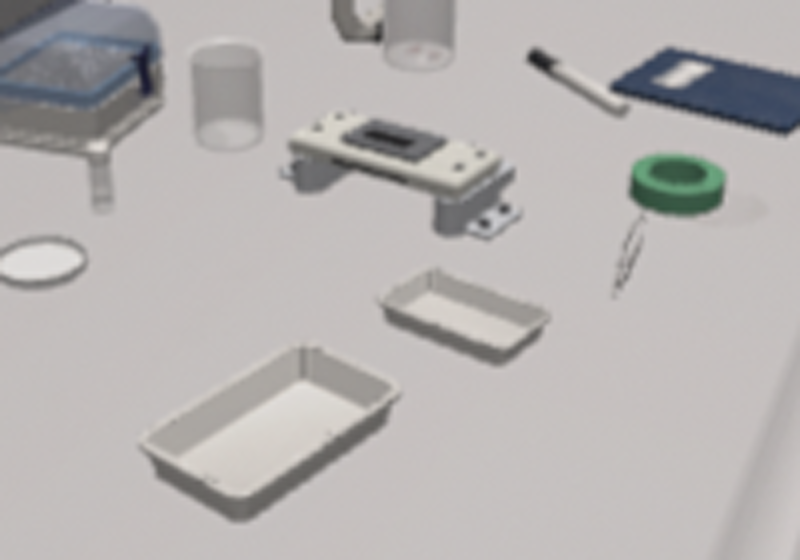

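View pics/crop1.png

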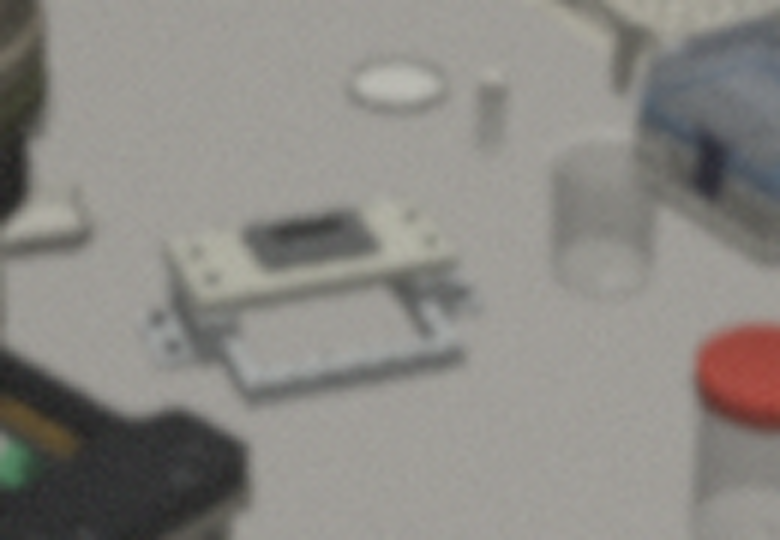

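The large tray's long axis runs roughly along y. The small decoy tray sits beside the path at about (0.446, 0.0). The bridge has its stop bar on the far (-y) side and is slightly rotated.

```bash
cat >> h.py <<'E'
def rect(q):
    (cx,cy),(w,h),a=cv2.minAreaRect(np.float32(q[:,:2])*1000)
    if w<h: w,h,a=h,w,a+90
    return np.round([cx,cy,w,h,(a+90)%180-90],1)   # a: direction of long side, deg from +x
def long_dir(q):
    s=q[:,:2]-q[:,:2].mean(0); return np.degrees(np.arctan2(*np.linalg.svd(s,full_matrices=False)[2][0][::-1]))%180
E
python3 - <<'E'
import pickle
from h import *
d=pickle.load(open("d0.pkl","rb"))
A=[]
for n in d:
    P=cloud(d[n]).reshape(-1,3)
    b=P[(abs(P[:,0]-.546)<.1)&(abs(P[:,1]+.15)<.1)&(P[:,2]>.037)&(P[:,2]<.05)]
    print(n,"beam",rect(b),long_dir(b),len(b)); A.append(b)
    s=P[(abs(P[:,0]-.53)<.1)&(P[:,1]<-.17)&(P[:,1]>-.3)&(P[:,2]>.009)&(P[:,2]<.018)]
    print("  stop",len(s),rect(s) if len(s)>5 else '')
    t=P[(abs(P[:,0]-.489)<.09)&(abs(P[:,1]-.151)<.09)&(P[:,2]>.015)&(P[:,2]<.03)]
    print("  tray",len(t),rect(t) if len(t)>5 else '')
print(rect(np.vstack(A)),long_dir(np.vstack(A)))
# beam outline by colour in the scene & side images
for n,box in (("side",(0,0)),("scene",(0,0))):
    c=d[n];P=cloud(c)
    m=((abs(P[...,0]-.546)<.1)&(abs(P[...,1]+.15)<.1)&(P[...,2]>.034)).astype(np.uint8)
    k=max(cv2.findContours(m,0,2)[0],key=cv2.contourArea)
    ap=cv2.approxPolyDP(k,3,True)[:,0]; print(n,np.c_[ap,plane(c,ap,.041)[:,:2].round(4)].tolist())
E
```

```text
scene beam [ 550.4 -142.4  133.6   62.7  -10.2] 169.42105420596994 485
  stop 182 [ 548.5 -194.7  126.9   46.1   -1.6]
  tray 9 [508.5  87.8  26.5   6.5  45.2]
side beam [ 550.2 -135.5  133.6   59.7  -10. ] 172.24001761688305 473
  stop 10 [ 488.9 -189.5   13.     6.6   87.1]
  tray 479 [489.5 151.  127.4  77.9  75.2]
[ 550.  -140.   135.6   66.    -8.7] 170.0567285416924
side [[313.0, 184.0, 0.6172, -0.1192], [350.0, 197.0, 0.4954, -0.0862], [365.0, 190.0, 0.4757, -0.1414], [326.0, 178.0, 0.6029, -0.1717]]
scene [[345.0, 207.0, 0.6095, -0.1802], [338.0, 198.0, 0.6183, -0.1251], [298.0, 205.0, 0.4915, -0.104], [303.0, 216.0, 0.4773, -0.1652]]
```

```bash
cat >> h.py <<'E'
from scipy.spatial.transform import Rotation as Ro
def plan(tx,ty,tz,phi,op,n=None):
    "rows (tool axes) from the present pose to TCP (mm) with tool x at phi deg"
    from plant import robot
    s=robot.read_state(); p=s["tool_pos"]*1000; M=Ro.from_rotvec(s["orientation"]).as_matrix()
    f=np.degrees(np.arctan2(M[1,0],M[0,0])); dphi=(phi-f+180)%360-180
    D=np.array([tx,ty,tz])-p
    n=n or int(np.ceil(max(abs(dphi)/8.4,np.linalg.norm(D)/45)))
    print("t",round(s["t"],2),"p",p.round(1),"phi",f.round(1),"tilt",M[2].round(3),"F",s["force"].round(1),"rows",n)
    for i in range(n):
        a=np.radians(f+dphi*i/n); d=D/n
        print([op]+np.round([d[0]*np.cos(a)+d[1]*np.sin(a),d[0]*np.sin(a)-d[1]*np.cos(a),-d[2],0,0,-dphi/n],1).tolist())
E
python3 -c "
from h import *
plan(460,-130,400,80,50)"
```

```text
t 0.1 p [ 189.7 -569.   403.8] phi 18.4 tilt [ 0.    -0.002 -1.   ] F [ 0.7 -0.4  0.1] rows 12
[50, 32.9, -27.6, 0.3, 0.0, 0.0, -5.1]
[50, 35.3, -24.5, 0.3, 0.0, 0.0, -5.1]
[50, 37.3, -21.3, 0.3, 0.0, 0.0, -5.1]
[50, 39.1, -17.9, 0.3, 0.0, 0.0, -5.1]
[50, 40.5, -14.3, 0.3, 0.0, 0.0, -5.1]
[50, 41.6, -10.6, 0.3, 0.0, 0.0, -5.1]
[50, 42.4, -6.8, 0.3, 0.0, 0.0, -5.1]
[50, 42.9, -3.0, 0.3, 0.0, 0.0, -5.1]
[50, 43.0, 0.8, 0.3, 0.0, 0.0, -5.1]
[50, 42.7, 4.7, 0.3, 0.0, 0.0, -5.1]
[50, 42.1, 8.5, 0.3, 0.0, 0.0, -5.1]
[50, 41.2, 12.2, 0.3, 0.0, 0.0, -5.1]
```

Request:
drive_tool(moves=[50,33,-28,0,0,0,-5,50,35,-24,0,0,0,-5,50,37,-21,0,0,0,-5,50,39,-18,0,0,0,-5,50,40,-14,0,0,0,-5,50,42,-11,0,0,0,-5,50,42,-7,0,0,0,-5,50,43,-3,0,0,0,-5])

```text
t: 0.9
tool_pos: [0.3718, -0.2769, 0.4044]
orientation: [-2.739, -1.538, 0.0]
force: [0.2, -0.1, -0.3]
opening: 0.0504
gripper_force: 0.0
```

Request:
drive_tool(moves=[50,43,1,0,0,0,-5,50,43,5,0,0,0,-5,50,42,8,0,0,0,-5,50,41,12,0,0,0,-6,50,0,0,0,0,0,0,50,0,0,0,0,0,0])

```text
t: 1.5
tool_pos: [0.4646, -0.1334, 0.4042]
orientation: [-2.414, -2.009, 0.001]
force: [-0.4, -0.2, -0.2]
opening: 0.0499
gripper_force: 0.0
```

```bash
python3 - <<'E'
from plant import robot
from h import *
import pickle
d={n:robot.read_camera(n) for n in ("wrist","scene")}
pickle.dump(d,open("d1.pkl","wb"))
w=d["wrist"]
cv2.imwrite("pics/w1.png",np.vstack([w["color"]])[:,:,::-1])
print("cam",(-w["R"].T@w["t"]).round(3),w["R"][2].round(2))
for n in d:
    P=cloud(d[n]).reshape(-1,3)
    b=P[(abs(P[:,0]-.55)<.09)&(abs(P[:,1]+.14)<.09)&(P[:,2]>.037)&(P[:,2]<.05)]
    if len(b)>9: print(n,"beam",rect(b),len(b))
    t=P[(abs(P[:,0]-.489)<.09)&(abs(P[:,1]-.151)<.09)&(P[:,2]>.015)&(P[:,2]<.03)]
    if len(t)>9: print(n,"tray",rect(t),len(t))
plan(417,170,300,165,50)
E
```

```text
cam [ 0.476 -0.067  0.384] [-0.05 -0.24 -0.97]
wrist beam [ 551.2 -137.9  134.3   59.8  -10.1] 5051
scene beam [ 550.9 -141.6  134.6   64.9  -10.2] 486
scene tray [490.  148.9 134.1  75.1  74.9] 135
t 1.6 p [ 464.1 -134.8  404.4] phi 79.4 tilt [-0.    -0.001 -1.   ] F [-0.1  0.4 -0.1] rows 11
[50, 26.4, -9.3, 9.5, 0.0, 0.0, -7.8]
[50, 27.5, -5.7, 9.5, 0.0, 0.0, -7.8]
[50, 28.0, -1.9, 9.5, 0.0, 0.0, -7.8]
[50, 28.0, 1.9, 9.5, 0.0, 0.0, -7.8]
[50, 27.5, 5.7, 9.5, 0.0, 0.0, -7.8]
[50, 26.4, 9.4, 9.5, 0.0, 0.0, -7.8]
[50, 24.9, 12.9, 9.5, 0.0, 0.0, -7.8]
[50, 22.9, 16.1, 9.5, 0.0, 0.0, -7.8]
[50, 20.6, 19.1, 9.5, 0.0, 0.0, -7.8]
[50, 17.8, 21.7, 9.5, 0.0, 0.0, -7.8]
[50, 14.7, 23.9, 9.5, 0.0, 0.0, -7.8]
```

View pics/w1.png

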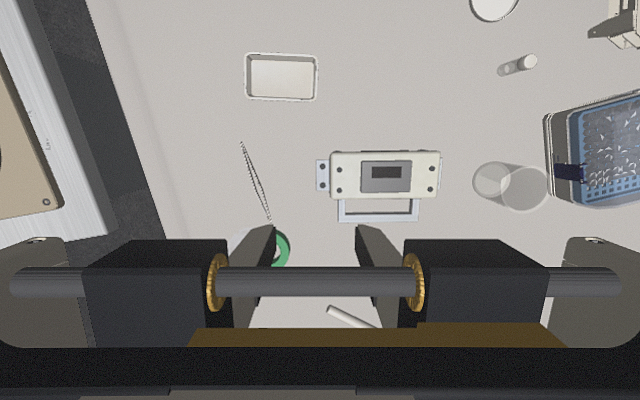

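The wrist view shows the bridge at (385,175) with the stop frame just below it at (378,210), and the small decoy tray at (281,77). The bridge is at (0.551,-0.139) with its beam at -10.1°.

Request:
drive_tool(moves=[50,26,-9,10,0,0,-8,50,27,-6,10,0,0,-8,50,28,-2,10,0,0,-8,50,28,2,10,0,0,-8,50,27,6,10,0,0,-8,50,26,9,10,0,0,-8,50,25,13,10,0,0,-8,50,23,16,10,0,0,-8])

```text
t: 2.4
tool_pos: [0.4269, 0.0848, 0.3244]
orientation: [0.982, 2.984, -0.0]
force: [0.0, 0.7, 0.3]
opening: 0.0499
gripper_force: 0.0
```

Request:
drive_tool(moves=[50,21,19,5,0,0,-8,50,18,22,5,0,0,-8,50,15,24,5,0,0,-5.6,50,0,0,0,0,0,0])

```text
t: 2.8
tool_pos: [0.4101, 0.1695, 0.309]
orientation: [-0.405, -3.114, -0.0]
force: [-0.5, -0.1, -0.8]
opening: 0.05
gripper_force: 0.0
```

```bash
python3 - <<'E'
from plant import robot
from h import *
plan(417,170,197,165,50)
w=robot.read_camera("wrist")
P=cloud(w).reshape(-1,3)
t=P[(abs(P[:,0]-.489)<.1)&(abs(P[:,1]-.151)<.1)&(P[:,2]>.015)&(P[:,2]<.03)]
print("tray",rect(t) if len(t)>9 else 0,len(t))
E
```

```text
t 2.8 p [410.1 169.5 309. ] phi 165.2 tilt [ 0.001  0.    -1.   ] F [-0.5 -0.1 -0.8] rows 3
[50, -2.2, 0.8, 37.3, 0.0, 0.0, 0.1]
[50, -2.2, 0.8, 37.3, 0.0, 0.0, 0.1]
[50, -2.2, 0.8, 37.3, 0.0, 0.0, 0.1]
tray [457.6 169.2 162.9 120.4 -23.2] 1333
```

Request:
drive_tool(moves=[50,0,0,37,0,0,0,50,0,0,37,0,0,0,50,0,0,37,0,0,0,50,0,0,0,0,0,0,50,-15,0,0,0,0,0,50,-12,0,0,0,0,0,50,-8,0,0,0,0,0,50,-8,0,0,0,0,0])

```text
t: 3.65
tool_pos: [0.4535, 0.1572, 0.2001]
orientation: [0.411, 3.113, 0.001]
force: [-1.8, 1.2, 1.0]
opening: 0.0502
gripper_force: 0.7
```

Request:
drive_tool(moves=[50,-10,0,0,0,0,0,50,-10,0,0,0,0,0,50,-10,0,0,0,0,0,50,-10,0,0,0,0,0,50,-10,0,0,0,0,0,50,-10,0,0,0,0,0,50,-8,0,0,0,0,0,50,0,0,0,0,0,0])

```text
t: 4.45
tool_pos: [0.519, 0.1397, 0.1989]
orientation: [0.41, 3.114, 0.0]
force: [-0.0, 0.1, -1.0]
opening: 0.05
gripper_force: 0.0
```

```bash
cat >> h.py <<'E'
def tray(guess,views=("side","scene"),lo=.015,hi=.026,pic=None):
    from plant import robot
    B=np.array([551.,-139.]); a=np.radians(-100.1); X=np.array([np.cos(a),np.sin(a)]); Y=np.array([-X[1],X[0]])
    for n in views:
        c=robot.read_camera(n); P=cloud(c)
        m=((abs(P[...,0]-guess[0])<.1)&(abs(P[...,1]-guess[1])<.1)&(P[...,2]>lo)&(P[...,2]<hi)).astype(np.uint8)
        k,l,st,_=cv2.connectedComponentsWithStats(m)
        for i in np.argsort(-st[1:,4])[:2]+1:
            q=P[l==i]; 
            if len(q)<30: continue
            r=rect(q); d=r[:2]-B; print(n,len(q),r,"bridge frame",(d@X).round(1),(d@Y).round(1),"ang",((r[4]-79.9+90)%180-90).round(1))
        if n==pic: cv2.imwrite(f"pics/{n}_{len(__import__('os').listdir('pics'))}.png",c["color"][:,:,::-1])
E
python3 -c "
from h import *
tray((.56,.13),pic='side')
plan(0,0,197,165,50,1)"
```

```text
side 209 [571.3 170.4  97.9  60.1 -29.5] bridge frame -308.2 -34.3 ang 70.6
side 78 [520.7 119.7  50.7  20.5  46.7] bridge frame -249.4 -75.2 ang -33.2
scene 124 [557.  131.4 130.7  95.8  74.8] bridge frame -267.3 -41.5 ang -5.1
t 4.55 p [518.  140.  198.6] phi 165.0 tilt [ 0. -0. -1.] F [ 0.  -0.2 -0. ] rows 1
[50, 464.3, -269.1, 1.6, 0.0, 0.0, 0.0]
```

Request:
drive_tool(moves=[50,-9,0,0,0,0,-1.7,50,-9,0,0,0,0,-1.7,50,-9,0,0,0,0,-1.6,50,-8,0,0,0,0,0,50,0,0,0,0,0,0,50,15,0,0,0,0,0,50,40,0,-30,0,0,0,50,45,0,-45,0,0,0])

```text
t: 5.35
tool_pos: [0.4606, 0.148, 0.2619]
orientation: [-0.274, -3.123, 0.003]
force: [0.4, -0.4, 0.5]
opening: 0.0499
gripper_force: 0.0
```

Request:
drive_tool(moves=[50,0,0,-40,0,0,0,50,0,0,0,0,0,0])

```text
t: 5.55
tool_pos: [0.4638, 0.1489, 0.31]
orientation: [0.271, 3.121, 0.004]
force: [0.6, -0.7, 0.8]
opening: 0.0498
gripper_force: 0.0
```

```bash
python3 -c "
from h import *
tray((.59,.13),pic='side')
plan(620,230,310,80,40)"; ls pics
```

```text
side 394 [599.  127.4 126.5  77.8  80.2] bridge frame -270.7 0.5 ang 0.3
scene 138 [599.7 124.7 133.3  75.7  80.7] bridge frame -268.2 1.7 ang 0.8
t 5.65 p [463.2 148.4 305.6] phi 170.0 tilt [-0.003  0.001 -1.   ] F [ 0.  -0.  -0.8] rows 11
[40, -12.8, 9.8, -0.4, 0.0, 0.0, 8.2]
[40, -11.2, 11.5, -0.4, 0.0, 0.0, 8.2]
[40, -9.5, 13.0, -0.4, 0.0, 0.0, 8.2]
[40, -7.5, 14.2, -0.4, 0.0, 0.0, 8.2]
[40, -5.4, 15.1, -0.4, 0.0, 0.0, 8.2]
[40, -3.2, 15.7, -0.4, 0.0, 0.0, 8.2]
[40, -1.0, 16.0, -0.4, 0.0, 0.0, 8.2]
[40, 1.3, 16.0, -0.4, 0.0, 0.0, 8.2]
[40, 3.6, 15.7, -0.4, 0.0, 0.0, 8.2]
[40, 5.8, 15.0, -0.4, 0.0, 0.0, 8.2]
[40, 7.9, 14.0, -0.4, 0.0, 0.0, 8.2]
crop0.png
crop1.png
scene0.png
side0.png
side_5.png
side_6.png
w1.png
```

Request:
drive_tool(moves=[30,-13,10,0,0,0,8.2,30,-11,11,0,0,0,8.2,30,-10,13,0,0,0,8.2,30,-8,14,0,0,0,8.2,30,-5,15,0,0,0,8.2,30,-3,15,0,0,0,8.2,30,-1,16,0,0,0,8.2,30,1,16,0,0,0,8.2])

```text
t: 6.45
tool_pos: [0.5769, 0.2062, 0.3017]
orientation: [-1.931, -2.475, 0.004]
force: [0.2, -0.3, 0.3]
opening: 0.0301
gripper_force: 0.0
```

Request:
drive_tool(moves=[30,4,15,0,0,0,8.2,30,6,15,0,0,0,8.2,30,8,14,0,0,0,8.2,30,0,0,0,0,0,0])

```text
t: 6.85
tool_pos: [0.6194, 0.2292, 0.3017]
orientation: [-2.412, -2.011, 0.004]
force: [-0.0, -0.1, -0.4]
opening: 0.03
gripper_force: 0.0
```

```bash
python3 -c "
from h import *
plan(615,225,196,79.9,30)"
```

```text
t 6.85 p [619.4 229.2 301.7] phi 79.7 tilt [-0.001 -0.002 -1.   ] F [-0.  -0.1 -0.4] rows 3
[30, -1.6, -1.2, 35.2, 0.0, 0.0, -0.1]
[30, -1.6, -1.2, 35.2, 0.0, 0.0, -0.1]
[30, -1.6, -1.2, 35.2, 0.0, 0.0, -0.1]
```

Request:
drive_tool(moves=[30,-2,-1,35,0,0,-0.1,30,-1,-1,35,0,0,-0.1,30,-1,-1,35,0,0,0,30,0,0,0,0,0,0,30,-12,0,0,0,0,0,30,-8,0,0,0,0,0,30,-8,0,0,0,0,0,30,-8,0,0,0,0,0])

```text
t: 7.65
tool_pos: [0.6098, 0.1893, 0.2015]
orientation: [2.405, 2.019, 0.006]
force: [0.4, 1.8, 1.8]
opening: 0.0301
gripper_force: 0.7
```

Request:
drive_tool(moves=[30,-10,0,0,0,0,0,30,-10,0,0,0,0,0,30,-10,0,0,0,0,0,30,-10,0,0,0,0,0,30,-10,0,0,0,0,0,30,-10,0,0,0,0,0,30,-8,0,0,0,0,0,30,0,0,0,0,0,0])

```text
t: 8.45
tool_pos: [0.5969, 0.1217, 0.1988]
orientation: [2.407, 2.019, -0.002]
force: [-0.0, 0.2, 0.6]
opening: 0.0302
gripper_force: 0.0
```

```bash
python3 -c "
from h import *
tray((.58,.03),pic='scene')
plan(615,225,196,79.9,30,1)"; ls pics
```

```text
side 140 [553.9  57.8 141.   41.  -85.7] bridge frame -194.3 -31.7 ang 14.4
side 53 [613.  116.9  27.8  15.7  56.7] bridge frame -262.8 16.2 ang -23.2
scene 166 [585.5  53.2 140.2  75.6  80.2] bridge frame -195.3 0.3 ang 0.3
t 8.55 p [597.  122.7 198.8] phi 80.0 tilt [-0.    -0.001 -1.   ] F [ 0.5  0.7 -0.3] rows 1
[30, 103.9, -0.1, 2.8, 0.0, 0.0, 0.1]
crop0.png
crop1.png
scene0.png
scene_7.png
side0.png
side_5.png
side_6.png
w1.png
```

Request:
drive_tool(moves=[30,-10,0,0,0,0,0,30,-10,0,0,0,0,0,30,-10,0,0,0,0,0,30,-10,0,0,0,0,0,30,-10,0,0,0,0,0,30,-10,0,0,0,0,0,30,-10,0,0,0,0,0,30,0,0,0,0,0,0])

```text
t: 9.35
tool_pos: [0.5849, 0.0526, 0.1991]
orientation: [2.407, 2.018, -0.001]
force: [-0.4, 0.1, -0.1]
opening: 0.0304
gripper_force: 0.0
```

```bash
python3 -c "
from h import *
tray((.57,-.02),pic='side')
plan(615,225,196,79.9,30,1)
import cv2
im=cv2.imread('pics/side_8.png')[130:280,240:440]
cv2.imwrite('pics/c8.png',cv2.resize(im,None,fx=4,fy=4))"
```

```text
side 150 [548.2  -5.8 146.8  42.3  88.4] bridge frame -130.6 -26.1 ang 8.5
side 46 [599.5  47.2  30.9  11.8  49.7] bridge frame -191.8 15.1 ang -30.2
scene 149 [574.1 -15.5 141.1  77.4  79.8] bridge frame -125.6 1.1 ang -0.1
t 9.45 p [585.1  53.7 199.2] phi 80.0 tilt [ 0.  0. -1.] F [ 0.4  0.8 -0.2] rows 1
[30, 173.9, -0.4, 3.2, 0.0, 0.0, 0.1]
```

View pics/c8.png

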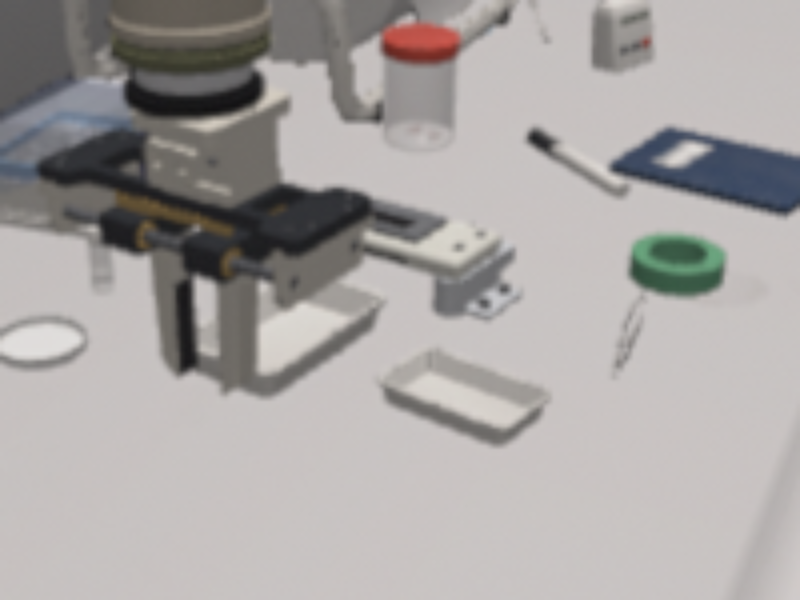

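The side crop shows the fingers behind the tray at crop pixel (215,330). The tray is lined up with the opening at (440,270) and clear of the decoy tray.

Request:
drive_tool(moves=[30,-10,0,0,0,0,0,30,-10,0,0,0,0,0,30,-10,0,0,0,0,0,30,-10,0,0,0,0,0,30,-10,0,0,0,0,0,30,-10,0,0,0,0,0,30,-10,0,0,0,0,0,30,-5,0,0,0,0,0])

```text
t: 10.25
tool_pos: [0.5719, -0.021, 0.1991]
orientation: [2.407, 2.019, -0.0]
force: [-0.6, 1.7, 1.6]
opening: 0.0303
gripper_force: 0.8
```

Request:
drive_tool(moves=[30,-5,0,0,0,0,0,30,-5,0,0,0,0,0,30,-5,0,0,0,0,0,30,-5,0,0,0,0,0,30,-5,0,0,0,0,0,30,-5,0,0,0,0,0,30,-4,0,0,0,0,0,30,0,0,0,0,0,0])

```text
t: 11.05
tool_pos: [0.5661, -0.054, 0.199]
orientation: [2.406, 2.02, -0.001]
force: [-0.4, -0.5, -0.5]
opening: 0.0304
gripper_force: 0.0
```

```bash
python3 -c "
from h import *
plan(615,225,196,79.9,30,1)
from plant import robot
import numpy as np
d=robot.read_state()['tool_pos'][:2]*1000-[551,-139]; print(d@[-.1754,-.9845],d@[.9845,-.1754])"
```

```text
t 11.05 p [566.1 -54.  199. ] phi 80.0 tilt [-0. -0. -1.] F [-0.4 -0.5 -0.5] rows 1
[30, 283.2, -0.2, 3.0, 0.0, 0.0, 0.1]
-86.35879400807879 -0.06382330238496156
```

Tray at about -15; push gently until force rises.

Request:
drive_tool(moves=[30,-3,0,0,0,0,0,30,-3,0,0,0,0,0,30,-2,0,0,0,0,0,30,0,0,0,0,0,0])

```text
t: 11.45
tool_pos: [0.5647, -0.0615, 0.199]
orientation: [2.406, 2.02, -0.0]
force: [-0.6, 0.1, -0.6]
opening: 0.0298
gripper_force: 0.0
```

Request:
drive_tool(moves=[30,-2,0,0,0,0,0,30,-2,0,0,0,0,0])

```text
t: 11.65
tool_pos: [0.5642, -0.065, 0.199]
orientation: [-2.406, -2.02, -0.001]
force: [1.3, 9.1, 0.4]
opening: 0.0302
gripper_force: 4.7
```

Request:
drive_tool(moves=[30,-1,0,0,0,0,0,30,-1,0,0,0,0,0])

```text
t: 11.85
tool_pos: [0.5641, -0.0657, 0.1991]
orientation: [-2.404, -2.019, -0.004]
force: [3.4, 14.1, 0.6]
opening: 0.0301
gripper_force: 6.9
```

Firmly against the stop. Back off slowly, then look.

Request:
drive_tool(moves=[30,2,0,0,0,0,0,30,5,0,0,0,0,0,30,20,0,0,0,0,0,30,30,0,-20,0,0,0,30,40,0,-45,0,0,0,30,45,0,-40,0,0,0,30,45,0,-20,0,0,0,30,0,0,0,0,0,0])

```text
t: 12.65
tool_pos: [0.5952, 0.1076, 0.3146]
orientation: [2.399, 2.023, 0.012]
force: [-0.3, -1.1, 1.2]
opening: 0.03
gripper_force: 0.0
```

```bash
python3 - <<'E'
from plant import robot
from h import *
for n in ("side","scene"):
    c=robot.read_camera(n);P=cloud(c)
    B=np.array([.551,-.139]);d=P[...,:2]-B
    x=(d@[-.1754,-.9845])*1000;y=(d@[.9845,-.1754])*1000;z=P[...,2]
    m=(abs(y)<46)&(x<-33)&(x>-90)&(z>.014)&(z<.027)
    print(n,m.sum(),"rear x pct",np.percentile(x[m],[0,2,10]).round(1),"y",np.percentile(y[m],[0,2,50,98,100]).round(1),"z",np.percentile(z[m],[50,98]).round(3))
    e=[np.percentile(x[m&(s*y>10)&(s*y<30)],5) for s in (-1,1)]; print("rear edge at y-20/+20",np.round(e,1))
    cv2.imwrite(f"pics/{n}_end.png",c["color"][:,:,::-1])
a=cv2.imread("pics/side_end.png")[150:240,280:400];b=cv2.imread("pics/scene_end.png")[180:240,280:360]
cv2.imwrite("pics/end.png",np.hstack([cv2.resize(a,(400,300),interpolation=2),cv2.resize(b,(400,300),interpolation=2)]))
E
```

```text
side 90 rear x pct [-68.4 -67.2 -66.1] y [-39.4 -37.6   1.5  37.   37.7] z [0.02  0.022]
rear edge at y-20/+20 [-67.2 -67.5]
scene 30 rear x pct [-67.1 -66.4 -65. ] y [-33.  -31.   -3.6  33.   33.3] z [0.021 0.024]
rear edge at y-20/+20 [-65.7 -64.7]
```

View pics/end.png

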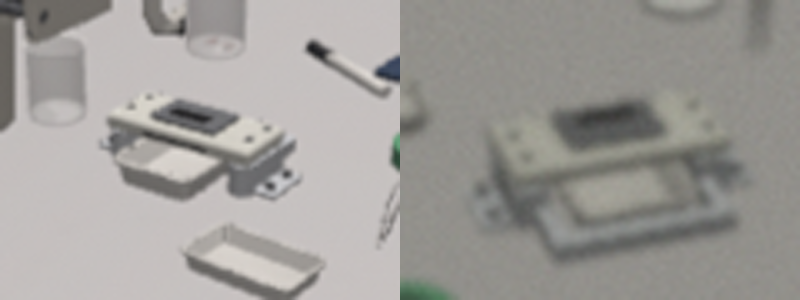

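The left half shows the tray's rear end sticking out square and flat at (165,165). The right half shows its leading end against the stop bar at (640,220). Its rear edge is at x of about -67 mm (nominal -68) and square.

```bash
python3 -c "
from plant import robot
print(robot.close_job())"
```

```text
the job is handed in; nothing more can be done
None
```

The large white tray is under the bridge, flat, square and centred, with its leading end against the stop bar (pushed until the force rose to 14 N). The other things stood clear of the path, the arm is backed off, and I handed the job in at about 13 s; no verdict was returned.

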